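# Rake the mash tun's support bars into parallel rows

## Robot

A 6-joint arm with a two-finger parallel gripper is mounted at the origin on the work surface. World frame = base frame: x ahead of the robot, y to its left, z up, the work surface at z = 0. Lengths are in m, angles in degrees, forces in N, time in s.
With the tool pointing down it reaches from about 0.3 to 0.775 m from the base axis. Payload 14.6 kg.
Tool frame: the origin (TCP) lies midway between the tips of the shut fingers; the grasp point (between the pads) lies r.pinch_z behind it (r.pinch_z is the distance from the TCP to the grasp point, in m); z points along the fingers, x is the direction in which the jaws open and shut, and the axes are right-handed (so a half turn about z gives the same grasp; the last joint's range is limited). The gripper opens to 85 mm and grips with 20 to 120 N. Pads are 22 mm wide; open, the fingers measure 114 mm over their backs; the gripper's body (76 mm by 85 mm) begins 54 mm behind the grasp point. The pads swing forward as they close: fully open they stand 13 mm farther back than shut.
Start: joints at [-79.103, 17.183, 87.147, -0, 75.671, -3.816], TCP at [0.14, -0.532, 0.231] pointing down, gripper open.
Joint ranges: [-173.82, 173.82], [-45.26, 126.66], [13.44, 144.39], [-59.66, 239.66], [0, 175.72], [-146.38, 146.38]. Speed limits (degrees/s): [127.2, 127.2, 147.25, 180, 180, 180].

## Interface

Orientations are given as [roll, pitch, yaw] about the fixed x, y, z axes, in that order (R = Rz(yaw) Ry(pitch) Rx(roll)).
In Python, from plant import r, grab_frame, camera_model, hand_in gives the robot as it stands.
- The arm moves only by the tool apply_moves, never from a script. Its argument "deltas" is one flat list of numbers, 7 for each row, row after row: the shift along the tool's x, y, z in m, then the turn, a rotation vector about the tool's x, y, z in rad, then the closure, from 0 (fully open) to 1 (shut). A call has 1 to 10 rows; each row shifts and turns the pose as measured when the row begins, along the tool's axes as they then stand; what a row does not reach is not made up. A row lasts 1/10 s, in which the tool goes at most 50 mm and 8.59 degrees, less where a joint would pass 70% of its speed; a pose out of reach is approached as far as the arm can. A call is refused whole if a number of a shift passes 0.05 or a number of a turn 0.15, either way. A call with a gripper value outside its range is refused whole. The fingers move at their own pace and stop on an object; "grip_force" is the grip in N (left out, the last holds). Time passes only in rows, so rows that do not move let the fingers close. It gives the time, the measured TCP pose, the force and the opening at its end, in the units of the state.
- r.get_state(): the state, without advancing time (a new reading comes with each control period).
- grab_frame(name): name is "side" or "top"; returns the picture (420x560x3 uint8, blue, green, red); there is no depth.
- camera_model(name): a dict with "fx", "fy", "cx", "cy" (pixels), "cam_to_world" (4x4, takes a point from camera to world coordinates). Camera axes: x right, y down, z forward; pixel columns grow to the right and rows downward; lengths in m; the calibration is good to about 2 mm. A picture is of the moment at which its call begins. camera_model takes no time and is no camera call.
- hand_in(): hands the job in, once; it reports no verdict.
The state is a dict: "time": time; "joint_positions": joint angles; "joint_velocities": joint speeds; "joint_efforts": joint torques, N m; "eef_pos": TCP position; "orientation": TCP orientation; "contact_force": force on the tool from outside, world axes, zero at the start; "wrist_torque": the same for the moment, N m; "width": opening from 0.0 (shut) to 1.0 (fully open).
Only numpy, scipy, OpenCV 4.12 (cv2) and the standard library are available. Lean on these libraries where they do the work, as an engineer would, in place of code of your own. Each camera call takes 0.05 s, during which the arm holds its last target.

## Task

Pick up the metal hand rake with the tines and comb the three loose bars on the black mat together, so that they lie flat, parallel to one another and close side by side. Move the bars with the rake only, never with the gripper or arm. Then stand the rake on its tines again on the bench beside the mat, well clear of the bars.

Things in the scene. Friction and masses are not known exactly. Their poses are not given: they have to be found in the camera images.
- rake: Sizes in mm. Hand rake, 0.42 kg, beside the mat, handle roughly to the robot. Dark steel plate 56 (x) by 186 (y), 38-48 above tine tips; 2 rows (x=+-23) of 8 tines, d 8, 25 apart. White handle 22x22 along x from -145 (free end) to +25, centreline 85 above tips, 26 free below; neck at x=0, 18 wide. Mass centre near x=-5. Origin: between the tines at tip level, under the neck; x away from the free end, z up. The scraper (solid block) is not it.
- bar_a: flat-sided bare metal bar, 140 mm long, 18 wide, 12 high, one of three alike, 0.08-0.17 kg, flat on a fixed black rubber mat (3 thick, 340 by 240). Origin: centre of its underside; x along its length, y across, z up. Its length starts within 45 degrees of world y; starts slanted, nearest to or farthest from the robot.
- bar_b: flat-sided bare metal bar, 140 mm long, 18 wide, 12 high, one of three alike, 0.08-0.17 kg, flat on a fixed black rubber mat (3 thick, 340 by 240). Origin: centre of its underside; x along its length, y across, z up. Its length starts within 45 degrees of world y; starts slanted the other way, opposite bar_a on the other side of bar_c.
- bar_c: flat-sided bare metal bar, 140 mm long, 18 wide, 12 high, one of three alike, 0.08-0.17 kg, flat on a fixed black rubber mat (3 thick, 340 by 240). Origin: centre of its underside; x along its length, y across, z up. Its length starts within 45 degrees of world y; starts between the other two.
There are look-alikes about, which are no part of the job. Leave any blue or pink look-alike of the bar_c alone.

How it is judged (in metres and radians):
On the way, in this order (a step that is already met when the one before it is completed fails the run):
1. the rake is picked up (height (world z) of rake above 0.02 m), for 0.1 s.
2. the rake pushes a bar ((contact force between rake and bar_a above 0.05 N or contact force between rake and bar_b above 0.05 N or contact force between rake and bar_c above 0.05 N)), for 0.05 s.
At the end, for the whole second after the job is handed in: All three bars lie flat on the mat or bench at rest, any two of them parallel within 12 degrees, with centres no more than 65 mm apart across the bars and 90 mm along them; the rake stands upright on its tines on the bench at rest, its origin more than 120 mm from the centre of every bar (angle between the x axis of bar_a and the x axis of bar_b, either way round below 0.21 rad and x of bar_b in the frame of bar_a between -0.09 and 0.09 m and y of bar_b in the frame of bar_a between -0.065 and 0.065 m and angle between the x axis of each of bar_a, bar_b and the x axis of bar_c, either way round below 0.21 rad and x of bar_c in the frame of bar_a between -0.09 and 0.09 m and y of bar_c in the frame of bar_a between -0.065 and 0.065 m and x of bar_c in the frame of bar_b between -0.09 and 0.09 m and y of bar_c in the frame of bar_b between -0.065 and 0.065 m and height (world z) of each of bar_a, bar_b, bar_c below 0.01 m and angle between each of bar_a, bar_b, bar_c's own z axis and vertical below 0.2 rad and linear speed of each of bar_a, bar_b, bar_c, rake below 0.02 m/s and horizontal distance between rake and bar_a above 0.12 m and horizontal distance between rake and bar_b above 0.12 m and horizontal distance between rake and bar_c above 0.12 m and height (world z) of rake below 0.012 m and angle between rake's own z axis and vertical below 0.15 rad); the robot touches nothing.
It fails at once if the gripper or arm touches a bar (contact force between any of the fingers, the arm and bar_a above 0.5 N or contact force between any of the fingers, the arm and bar_b above 0.5 N or contact force between any of the fingers, the arm and bar_c above 0.5 N).
It also fails if it takes over 64 s, if anything falls off the work surface, if the arm or the gripper's body presses on something with over 40 N, if the wrist force passes 120 N, or if a joint passes its speed limit or range.

## Working session

There is one attempt and no reset: what is moved stays moved. The work goes in short steps, Python scripts to look and compute and a tool call to move; the robot and the scene stay as the last step left them, time stands still between calls to the robot, and variables do not carry over. Pictures are saved under pics/ and viewed, and the job is handed in when it is done.

Besides the shell and the picture viewer there is one more tool, called after ">>>" as a command line: name --argument value ..., lists and objects as JSON in quotes. apply_moves: Moves the arm, as the interface text tells. Its arguments: {"type":"object","properties":{"deltas":{"type":"array"},"grip_force":{"type":"number"}},"required":["deltas"]}

```bash
ls; mkdir -p pics; python3 - <<'E'
from plant import r, grab_frame, camera_model
import cv2,numpy as np
print(r.get_state(), r.pinch_z)
for n in ("side","top"):
    cv2.imwrite(f"pics/{n}0.png",cv2.resize(grab_frame(n),None,fx=1.4,fy=1.4))
    m=camera_model(n);print(m)
E
```

```text
pics
{'time': 0.0, 'joint_positions': array([-7.91030170e+01,  1.72168453e+01,  8.71819081e+01,  1.09262980e-03,
        7.56703554e+01, -3.81619669e+00]), 'joint_velocities': array([ 0.03863145, -0.07720257, -0.07642305, -0.00542081, -0.0875911 ,
       -0.06164781]), 'joint_efforts': array([-1.17451702e-03, -5.43504775e+01, -3.61796772e+01, -9.62776517e-05,
        3.95291383e-03, -5.15480360e-05]), 'eef_pos': array([ 0.1396418 , -0.53172536,  0.2306978 ]), 'orientation': array([-1.79994344e+02,  6.88851677e-02, -7.52870880e+01]), 'contact_force': array([ 0.1328875 , -0.92092486,  0.4499557 ]), 'wrist_torque': array([0.0283618 , 0.03409544, 0.00367946]), 'width': 1.002709222865747} 0.0187
{'fx': 385.77853194349103, 'fy': 385.77853194349103, 'cx': 278.256145911647, 'cy': 212.03507193240216, 'cam_to_world': array([[-0.98353129, -0.12610385,  0.12947592,  0.35123271],
       [-0.17954248,  0.59942989, -0.78003096,  0.74291435],
       [ 0.02075317, -0.79043129, -0.61219905,  0.61143486],
       [ 0.        ,  0.        ,  0.        ,  1.        ]])}
{'fx': 458.9950232442372, 'fy': 458.9950232442372, 'cx': 279.92458313778275, 'cy': 203.84013897116446, 'cam_to_world': array([[ 0.0160255 , -0.9886644 ,  0.1492846 ,  0.29846042],
       [-0.99986478, -0.01639639, -0.00125395,  0.01916768],
       [ 0.00368746, -0.14924432, -0.98879347,  1.14478905],
       [ 0.        ,  0.        ,  0.        ,  1.        ]])}
```

View pics/side0.png

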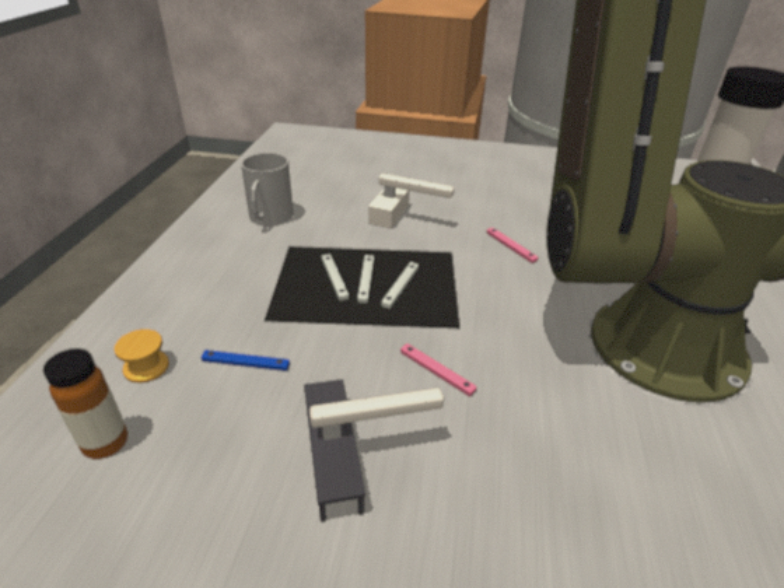

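View pics/top0.png

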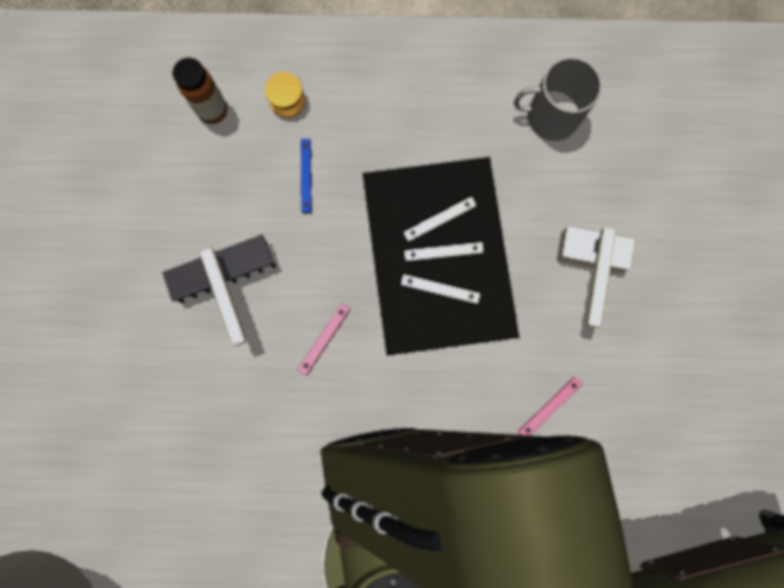

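The side view shows the dark rake at about (335,440) with its white handle at about (375,407). The mat is at about (365,285) with three white bars on it. In the top view the rake is at about (220,270), left of the mat, the bars are at about (440,220), (444,251) and (440,289), and the scraper is at about (600,250) on the right. Next I'll measure them.

```bash
cat > h.py <<'E'
from plant import r, grab_frame, camera_model
import cv2,numpy as np
def ray(n,uv,z):
    m=camera_model(n);T=m["cam_to_world"]
    uv=np.atleast_2d(np.asarray(uv,float))
    d=np.c_[(uv[:,0]-m["cx"])/m["fx"],(uv[:,1]-m["cy"])/m["fy"],np.ones(len(uv))]@T[:3,:3].T
    return T[:3,3]+d*((z-T[2,3])/d[:,2])[:,None]
def proj(n,p):
    m=camera_model(n);T=m["cam_to_world"]
    q=(np.atleast_2d(p)-T[:3,3])@T[:3,:3]
    return np.c_[q[:,0]/q[:,2]*m["fx"]+m["cx"],q[:,1]/q[:,2]*m["fy"]+m["cy"]]
def blobs(img,n,z,kind="white",amin=80):
    hsv=cv2.cvtColor(img,cv2.COLOR_BGR2HSV)
    if kind=="white": m=cv2.inRange(hsv,(0,0,195),(180,45,255))
    else: m=cv2.inRange(hsv,(0,0,0),(180,110,75))
    c,_=cv2.findContours(m,cv2.RETR_EXTERNAL,cv2.CHAIN_APPROX_NONE)
    out=[]
    for k in c:
        if cv2.contourArea(k)<amin: continue
        P=ray(n,k[:,0],z)[:,:2]
        (cx,cy),(w,h),a=cv2.minAreaRect((P*1000).astype(np.float32))
        if w<h: w,h,a=h,w,a+90
        a=(a+90)%180-90
        out.append((round(cx),round(cy),round(w),round(h),round(a,1),k[:,0].mean(0).round()))
    return out,m
E
python3 - <<'E'
from h import *
im=grab_frame("top")
for kind,z in(("white",.015),("white",.095),("dark",.048),("dark",.003)):
    o,m=blobs(im,"top",z,kind)
    print(kind,z)
    for b in o: print(b)
    cv2.imwrite(f"pics/m_{kind}.png",m)
E
```

```text
white 0.015
(465, -67, 100, 13, 76.7, array([314., 206.]))
(447, 321, 177, 19, 22.3, array([158., 211.]))
(533, -73, 100, 13, -83.2, array([316., 179.]))
(490, -375, 178, 56, -11.5, array([434., 195.]))
(552, -321, 55, 55, -10.6, array([414., 173.]))
(594, -66, 101, 13, -60.9, array([314., 156.]))
white 0.095
(453, -61, 93, 12, 76.7, array([314., 206.]))
(436, 299, 165, 18, 22.3, array([158., 211.]))
(516, -67, 93, 13, -83.2, array([316., 179.]))
(476, -347, 165, 52, -11.5, array([434., 195.]))
(534, -297, 51, 51, -10.6, array([414., 173.]))
(573, -60, 94, 12, -60.9, array([314., 156.]))
dark 0.048
(-10, 571, 148, 51, -89.1, array([ 29., 409.]))
(102, -251, 758, 250, -89.1, array([387., 374.]))
(464, 371, 65, 60, -68.7, array([134., 202.]))
(504, 272, 90, 59, -68.3, array([176., 185.]))
(522, -63, 323, 227, 8.5, array([314., 183.]))
(771, -267, 94, 78, 63.5, array([395.,  84.]))
(789, 338, 69, 38, -8.1, array([154.,  76.]))
(845, -307, 93, 78, 59.2, array([409.,  58.]))
(848, 394, 58, 55, 63.6, array([134.,  52.]))
dark 0.003
(-22, 593, 154, 54, -89.1, array([ 29., 409.]))
(94, -262, 789, 260, -89.1, array([387., 374.]))
(470, 385, 68, 62, -68.7, array([134., 202.]))
(512, 283, 94, 61, -68.3, array([176., 185.]))
(531, -66, 336, 236, 8.5, array([314., 183.]))
(791, -278, 98, 81, 63.5, array([395.,  84.]))
(809, 351, 71, 40, -8.1, array([154.,  76.]))
(868, -320, 96, 82, 59.2, array([409.,  58.]))
(871, 409, 60, 57, 63.6, array([134.,  52.]))
```

```bash
python3 -c "
import cv2,numpy as np
cv2.imwrite('pics/mm.png',np.hstack([cv2.imread('pics/m_white.png'),cv2.imread('pics/m_dark.png')])[::,:][::1,::1][:, :] if 0 else cv2.resize(np.hstack([cv2.imread('pics/m_white.png'),cv2.imread('pics/m_dark.png')]),(800,300)))"
```

```text
(no output)
```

View pics/mm.png

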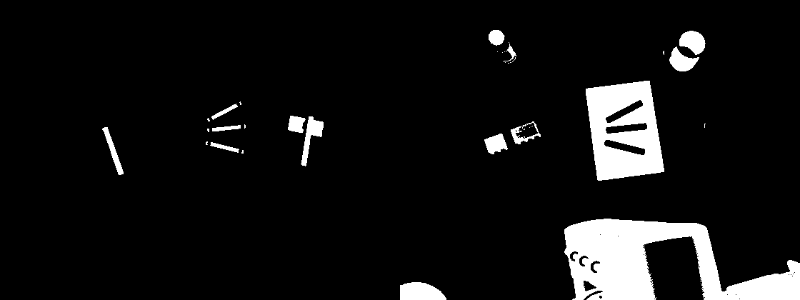

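```bash
cat >> h.py <<'E'
from scipy.spatial.transform import Rotation as Ro
def to(x,y,z,yaw=None):
    s=r.get_state();R=Ro.from_euler('xyz',s["orientation"],degrees=True)
    d=R.inv().apply(np.array([x,y,z])-s["eef_pos"])
    print("t",round(s["time"],2),"pos",s["eef_pos"].round(4),"rpy",s["orientation"].round(2),"w",round(s["width"],3),"F",s["contact_force"].round(1),"j6",s["joint_positions"].round(0))
    print("tool shift",d.round(4),"rows@.045",np.ceil(np.abs(d).max()/.045))
    if yaw is not None:
        T=Ro.from_euler('xyz',[180,0,yaw],degrees=True)
        print("turn",(R.inv()*T).as_rotvec().round(4))
E
python3 - <<'E'
from h import *
to(.40,-.25,.231)
yaw=np.radians(22.3);u=np.array([np.cos(yaw),np.sin(yaw)])
o=np.array([.436,.299])+.06*u
print(o)
for x in(-.145,.025): print(proj("side",np.r_[o+x*u,.085])*1.4,proj("top",np.r_[o+x*u,.085])*1.4)
v=np.array([-u[1],u[0]])
for sx in(-28,28):
  for sy in(-93,93): print(sx,sy,proj("side",np.r_[o+sx*u/1e3+sy*v/1e3,.048])*1.4,proj("top",np.r_[o+sx*u/1e3+sy*v/1e3,.048])*1.4)
E
```

```text
t 0.15 pos [ 0.1397 -0.5318  0.2309] rpy [-1.800e+02  5.000e-02 -7.529e+01] w 1.002 F [ 0.2  0.3 -0.2] j6 [-79.  17.  87.   0.  76.  -4.]
tool shift [-2.064e-01 -3.234e-01  1.000e-04] rows@.045 8.0
[0.49151258 0.32176737]
[[442.86259377 397.87471947]] [[239.51246925 343.6983125 ]]
[[310.1288496  417.73449015]] [[205.93093406 249.26423512]]
-28 -93 [[343.21325045 378.46379352]] [[272.71044843 262.4115566 ]]
-28 93 [[365.87329367 494.04548215]] [[170.71197242 301.17115586]]
28 -93 [[303.60135435 383.94402751]] [[261.83798192 233.03687239]]
28 93 [[317.39013545 502.65775106]] [[160.44171709 271.24348234]]
```

>>> apply_moves --deltas '[-0.026,-0.04,0,0,0,0,0,-0.026,-0.04,0,0,0,0,0,-0.026,-0.04,0,0,0,0,0,-0.026,-0.04,0,0,0,0,0,-0.026,-0.04,0,0,0,0,0,-0.026,-0.04,0,0,0,0,0,-0.026,-0.04,0,0,0,0,0,-0.026,-0.04,0,0,0,0,0]' --grip_force 100

```text
time: 0.95
eef_pos: [0.4014, -0.2417, 0.2294]
orientation: [180.0, 0.2, -75.8]
contact_force: [-0.1, -0.5, -0.3]
width: 1.003
```

```bash
python3 -c "
from h import *
to(.45,.305,.16,-67.7)"
```

```text
t 0.95 pos [ 0.4014 -0.2417  0.2294] rpy [179.98   0.18 -75.8 ] w 1.003 F [-0.1 -0.5 -0.3] j6 [-36.   7. 100.   0.  73.  40.]
tool shift [-0.5179 -0.1812  0.0709] rows@.045 12.0
turn [ 0.0002  0.0031 -0.1414]
```

>>> apply_moves --deltas '[-0.046,-0.016,0,0,0,0,0,-0.046,-0.016,0,0,0,0,0,-0.046,-0.016,0,0,0,0,0,-0.046,-0.016,0,0,0,0,0,-0.046,-0.016,0,0,0,0,0,-0.046,-0.016,0,0,0,0,0,-0.046,-0.016,0,0,0,0,0,-0.046,-0.016,0,0,0,0,0,-0.046,-0.016,0,0,0,0,0,-0.046,-0.016,0,0,0,-0.14,0]'

```text
time: 1.95
eef_pos: [0.4423, 0.2568, 0.2303]
orientation: [-180.0, 0.2, -67.7]
contact_force: [0.3, -0.1, -0.9]
width: 0.997
```

```bash
python3 -c "
from h import *
to(.45,.305,.068,-67.7)"
```

```text
t 1.95 pos [0.4423 0.2568 0.2303] rpy [-179.97    0.2   -67.73] w 0.997 F [ 0.3 -0.1 -0.9] j6 [26. 12. 93.  0. 74. 94.]
tool shift [-0.0411 -0.0253  0.1625] rows@.045 4.0
turn [-0.0006  0.0035 -0.0006]
```

>>> apply_moves --deltas '[-0.041,-0.025,0,0,0.0035,0,0,0,0,0.04,0,0,0,0,0,0,0.04,0,0,0,0,0,0,0,0,0,0,0]'

```text
time: 2.35
eef_pos: [0.449, 0.3128, 0.1479]
orientation: [-179.9, 0.0, -67.0]
contact_force: [0.5, -0.6, 0.9]
width: 1.003
```

```bash
python3 -c "
from h import *
to(.45,.305,.068,-67.7)
for n in('side','top'): cv2.imwrite(f'pics/{n}1.png',cv2.resize(grab_frame(n),None,fx=1.4,fy=1.4))"
```

```text
t 2.35 pos [0.449  0.3128 0.1479] rpy [-1.7988e+02  3.0000e-02 -6.7010e+01] w 1.003 F [ 0.5 -0.6  0.9] j6 [31. 21. 93.  0. 65. 98.]
tool shift [0.0076 0.0023 0.0799] rows@.045 2.0
turn [-0.0022  0.0006  0.0121]
```

View pics/side1.png

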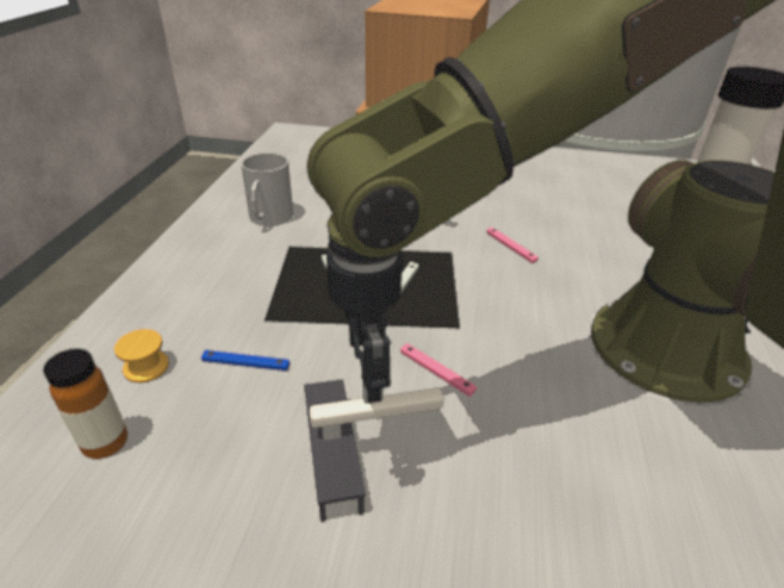

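The side view shows the open fingers above the handle at about (375,385). I'll correct the offset and descend.

>>> apply_moves --deltas '[0.0076,0.0023,0,-0.002,0,0.012,0,0,0,0,0,0,0,0]'

```text
time: 2.65
eef_pos: [0.4532, 0.3049, 0.157]
orientation: [-179.3, 0.1, -67.8]
contact_force: [-0.2, -0.4, 0.4]
width: 0.997
```

```bash
python3 -c "
from h import *
to(.45,.305,.068,-67.7)"
```

```text
t 2.65 pos [0.4532 0.3049 0.157 ] rpy [-1.7932e+02  1.3000e-01 -6.7850e+01] w 0.997 F [-0.2 -0.4  0.4] j6 [30. 20. 93.  0. 66. 98.]
tool shift [-0.0011  0.004   0.0889] rows@.045 2.0
turn [-0.0119  0.0022 -0.0026]
```

>>> apply_moves --deltas '[-0.001,0.003,0.02,-0.01,0.002,0,0,0,0,0.02,0,0,0,0,0,0,0.02,0,0,0,0,0,0,0.01,0,0,0,0,0,0,0,0,0,0,0]'

```text
time: 3.15
eef_pos: [0.4545, 0.3045, 0.0933]
orientation: [-179.1, 0.1, -68.1]
contact_force: [-0.1, 0.6, 0.2]
width: 1.001
```

```bash
python3 -c "
from h import *
to(.45,.305,.068,-67.7)"
```

```text
t 3.15 pos [0.4545 0.3045 0.0933] rpy [-1.7914e+02  1.2000e-01 -6.8100e+01] w 1.001 F [-0.1  0.6  0.2] j6 [30. 25. 96. -0. 58. 98.]
tool shift [-0.0021  0.0044  0.0253] rows@.045 1.0
turn [-0.015   0.002  -0.0069]
```

>>> apply_moves --deltas '[-0.002,0.004,0.01,-0.02,0.002,0.007,0,0,0,0.01,0,0,0,0,0,0,0.005,0,0,0,0,0,0,0,0,0,0,0]'

```text
time: 3.55
eef_pos: [0.451, 0.3054, 0.0691]
orientation: [179.8, 0.0, -68.6]
contact_force: [-0.7, -0.6, 0.8]
width: 0.998
```

```bash
python3 -c "
from h import *
to(.45,.305,.067,-67.7)"
```

```text
t 3.55 pos [0.451  0.3054 0.0691] rpy [ 1.7983e+02  3.0000e-02 -6.8570e+01] w 0.998 F [-0.7 -0.6  0.8] j6 [30. 27. 96.  0. 56. 99.]
tool shift [0.     0.0011 0.0021] rows@.045 1.0
turn [ 0.003   0.0005 -0.0151]
```

>>> apply_moves --deltas '[0,0.001,0.001,0.003,0,-0.015,0,0,0,0,0,0,0,0.6,0,0,0,0,0,0,1,0,0,0,0,0,0,1,0,0,0,0,0,0,1,0,0,0,0,0,0,1,0,0,0,0,0,0,1]'

```text
time: 4.25
eef_pos: [0.4505, 0.3053, 0.0694]
orientation: [-179.9, 0.0, -67.6]
contact_force: [-0.0, -0.3, -2.3]
width: 0.24
```

```bash
python3 -c "
from h import *
to(.45,.305,.067,-67.7)"
```

```text
t 4.25 pos [0.4505 0.3053 0.0694] rpy [-1.7989e+02  4.0000e-02 -6.7620e+01] w 0.24 F [-0.  -0.3 -2.3] j6 [30. 27. 97.  0. 56. 98.]
tool shift [0.0001 0.0005 0.0024] rows@.045 1.0
turn [-0.002   0.0006  0.0014]
```

>>> apply_moves --deltas '[0,0,-0.015,0,0,0,1,0,0,-0.025,0,0,0,1,0,0,-0.025,0,0,0,1,0,0,-0.025,0,0,0,1,0,0,0,0,0,0,1]' --grip_force 110

```text
time: 4.75
eef_pos: [0.4485, 0.3041, 0.1589]
orientation: [179.6, -0.0, -67.6]
contact_force: [0.2, 0.3, -3.9]
width: 0.235
```

```bash
python3 -c "
from h import *
to(.6307,-.0575,.16,-83)
for n in('side','top'): cv2.imwrite(f'pics/{n}2.png',cv2.resize(grab_frame(n),None,fx=1.4,fy=1.4))"
```

```text
t 4.75 pos [0.4485 0.3041 0.1589] rpy [ 1.7964e+02 -2.0000e-02 -6.7630e+01] w 0.235 F [ 0.2  0.3 -3.9] j6 [30. 20. 93.  0. 67. 98.]
tool shift [ 0.4037 -0.0308 -0.0012] rows@.045 9.0
turn [ 0.0062 -0.0011  0.2683]
```

View pics/side2.png

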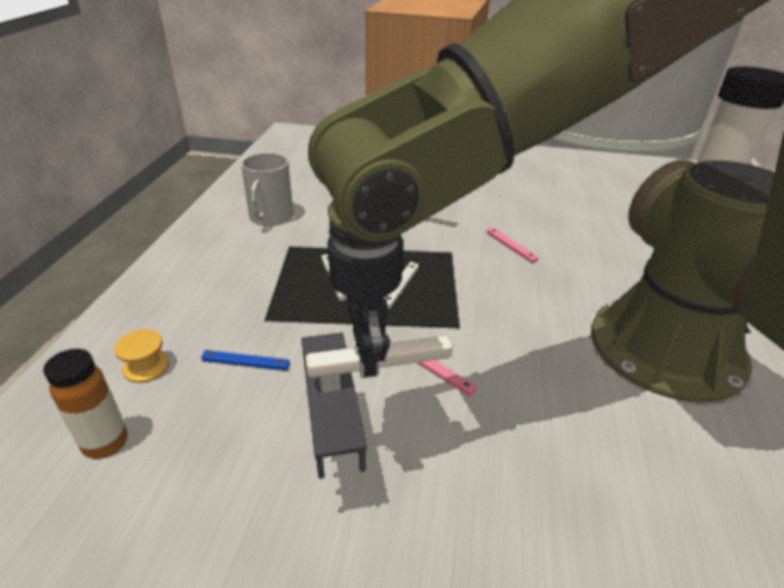

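The rake is lifted and level, with its plate at about (335,400). Now I'll carry it past the far bar.

>>> apply_moves --deltas '[0.02,-0.002,0,0.003,0,0,1,0.04,-0.003,0,0.003,0,0,1,0.04,-0.003,0,0,0,0,1,0.045,-0.003,0,0,0,0,1,0.045,-0.003,0,0,0,0,1,0.045,-0.003,0,0,0,0,1,0.045,-0.003,0,0,0,0,1,0.045,-0.003,0,0,0,0,1,0.04,-0.003,0,0,0,0,1,0.02,-0.002,0,0,0,0,1]'

```text
time: 5.85
eef_pos: [0.6175, -0.0542, 0.1326]
orientation: [178.1, 0.4, -67.3]
contact_force: [0.3, 1.1, -3.8]
width: 0.235
```

```bash
python3 -c "
from h import *
to(.6307,-.0575,.16,-83)"
```

```text
t 5.85 pos [ 0.6175 -0.0542  0.1326] rpy [178.09   0.39 -67.29] w 0.235 F [ 0.3  1.1 -3.8] j6 [-8. 32. 79. -1. 70. 59.]
tool shift [ 0.0079 -0.01   -0.0278] rows@.045 1.0
turn [0.034  0.0023 0.2743]
```

>>> apply_moves --deltas '[0.008,-0.01,-0.015,0.03,0,0.09,1,0,0,0,0,0,0.09,1,0,0,0,0,0,0.09,1,0,0,0,0,0,0,1]'

```text
time: 6.25
eef_pos: [0.6285, -0.0619, 0.1365]
orientation: [179.0, 0.5, -83.6]
contact_force: [-0.2, 0.6, -2.9]
width: 0.237
```

```bash
python3 -c "
from h import *
to(.6307,-.0575,.0775,-83)
for n in('side','top'): cv2.imwrite(f'pics/{n}3.png',cv2.resize(grab_frame(n),None,fx=1.4,fy=1.4))"
```

```text
t 6.25 pos [ 0.6285 -0.0619  0.1365] rpy [178.99   0.46 -83.59] w 0.237 F [-0.2  0.6 -2.9] j6 [-9. 33. 78.  0. 70. 75.]
tool shift [-0.0036 -0.0038  0.0589] rows@.045 2.0
turn [ 0.0175  0.008  -0.0103]
```

View pics/side3.png

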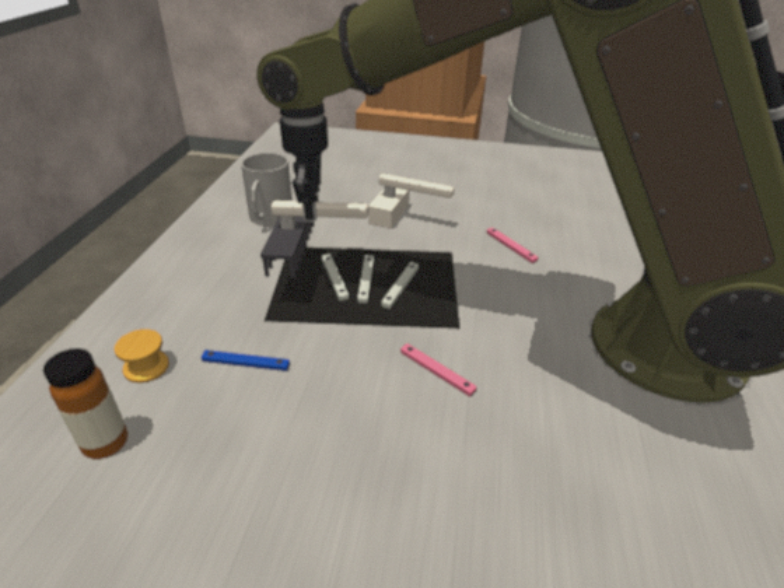

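View pics/top3.png

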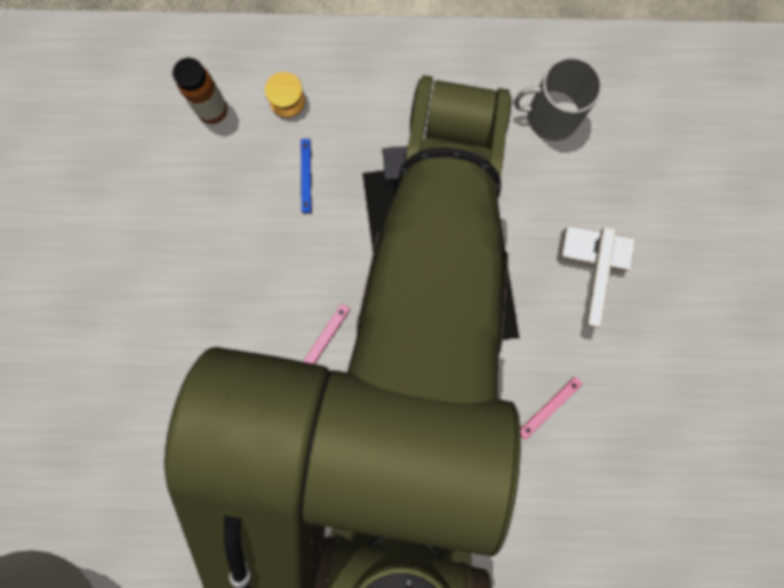

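The side view shows the rake, plate at about (285,240), held above the far edge of the mat past the far bar at (335,277). The arm hides this area from the top camera. I'll lower it now.

>>> apply_moves --deltas '[-0.003,-0.004,0.015,0.017,0.008,-0.01,1,0,0,0.015,0,0,0,1,0,0,0.01,0,0,0,1,0,0,0,0,0,0,1]'

```text
time: 6.75
eef_pos: [0.6307, -0.0575, 0.0925]
orientation: [179.8, 0.1, -82.3]
contact_force: [-0.5, -0.4, -4.4]
width: 0.234
```

```bash
python3 -c "
from h import *
to(.6307,-.0575,.0775,-83)"
```

```text
t 6.75 pos [ 0.6307 -0.0575  0.0925] rpy [ 1.7979e+02  6.0000e-02 -8.2310e+01] w 0.234 F [-0.5 -0.4 -4.4] j6 [-9. 36. 80.  0. 65. 74.]
tool shift [ 0.    -0.     0.015] rows@.045 1.0
turn [0.0037 0.0011 0.012 ]
```

>>> apply_moves --deltas '[0,0,0.01,0.003,0.001,0.012,1,0,0,0.004,0,0,0,1,0,0,0,0,0,0,1]'

```text
time: 7.05
eef_pos: [0.6308, -0.0577, 0.0777]
orientation: [180.0, 0.0, -83.0]
contact_force: [-0.8, -0.0, -3.9]
width: 0.237
```

```bash
python3 -c "
from h import *
to(.465,-.078,.0765,-83)
for n in('side',): cv2.imwrite(f'pics/{n}4.png',cv2.resize(grab_frame(n)[130:260,150:400],(800,416)))"
```

```text
t 7.05 pos [ 0.6308 -0.0577  0.0777] rpy [179.97   0.   -83.03] w 0.237 F [-0.8 -0.  -3.9] j6 [-9. 37. 80. -0. 63. 74.]
tool shift [0.     0.1671 0.0013] rows@.045 4.0
turn [ 0.0005  0.     -0.0006]
```

View pics/side4.png

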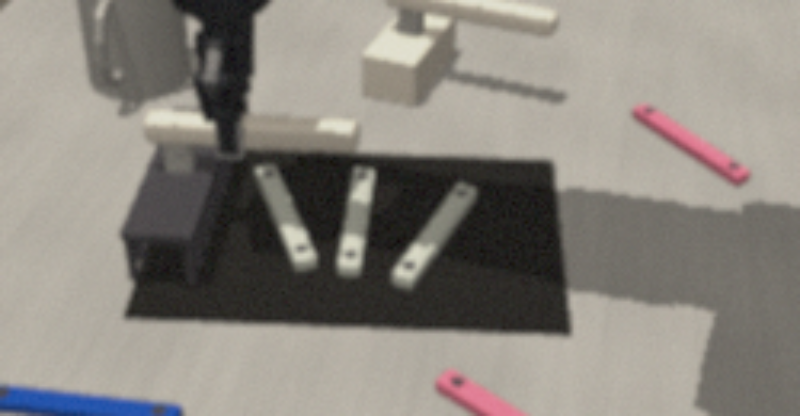

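The rake is down behind the far bar and clear of it. Combing toward the robot now.

>>> apply_moves --deltas '[0,0.01,0,0,0,0,1,0,0.01,0,0,0,0,1,0,0.01,0,0,0,0,1,0,0.01,0,0,0,0,1]'

```text
time: 7.5
eef_pos: [0.5917, -0.0629, 0.0797]
orientation: [-179.8, -0.1, -83.0]
contact_force: [1.4, 0.2, -4.3]
width: 0.237
```

```bash
python3 -c "
from h import *
to(.465,-.078,.0765,-83)"
```

```text
t 7.5 pos [ 0.5917 -0.0629  0.0797] rpy [-1.798e+02 -6.000e-02 -8.300e+01] w 0.237 F [ 1.4  0.2 -4.3] j6 [-10.  32.  88.  -0.  60.  73.]
tool shift [-0.0004  0.1276  0.0028] rows@.045 3.0
turn [-0.0035 -0.0011  0.    ]
```

>>> apply_moves --deltas '[0,0.01,0.004,-0.003,0,0,1,0,0.01,0.001,0,0,0,1,0,0.01,0.001,0,0,0,1,0,0.01,0.001,0,0,0,1]'

```text
time: 7.9
eef_pos: [0.5524, -0.0683, 0.0756]
orientation: [-179.6, -0.2, -83.0]
contact_force: [1.5, -0.2, -3.9]
width: 0.233
```

```bash
python3 -c "
from h import *
to(.465,-.078,.0765,-83)
for n in('side',): cv2.imwrite(f'pics/{n}5.png',cv2.resize(grab_frame(n)[130:260,150:400],(800,416)))"
```

```text
t 7.9 pos [ 0.5524 -0.0683  0.0756] rpy [-179.59   -0.18  -82.98] w 0.233 F [ 1.5 -0.2 -3.9] j6 [-11.  28.  95.  -0.  57.  72.]
tool shift [-0.0011  0.0879 -0.0015] rows@.045 2.0
turn [-0.0071 -0.0031  0.0003]
```

View pics/side5.png

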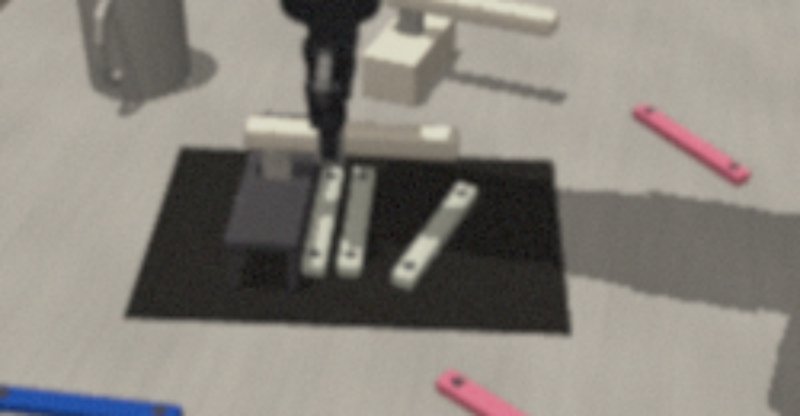

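The far bar, at about (322,220) in the crop, has turned flush and is nearly against the middle bar. Continuing.

>>> apply_moves --deltas '[0,0.01,0,-0.006,-0.003,0,1,0,0.01,0.001,0,0,0,1,0,0.01,0.001,0,0,0,1,0,0.01,0.001,0,0,0,1,0,0.01,0,0,0,0,1]'

```text
time: 8.45
eef_pos: [0.4999, -0.0751, 0.0735]
orientation: [-179.7, -0.1, -83.0]
contact_force: [2.0, 0.5, -4.1]
width: 0.24
```

```bash
python3 -c "
from h import *
to(.465,-.078,.0765,-83)
for n in('side',): cv2.imwrite(f'pics/{n}6.png',cv2.resize(grab_frame(n)[130:260,150:400],(800,416)))"
```

```text
t 8.45 pos [ 0.4999 -0.0751  0.0735] rpy [-1.7973e+02 -5.0000e-02 -8.2980e+01] w 0.24 F [ 2.   0.5 -4.1] j6 [-13.  23. 103.   0.  54.  70.]
tool shift [-0.0014  0.035  -0.0031] rows@.045 1.0
turn [-0.0048 -0.0009  0.0003]
```

View pics/side6.png

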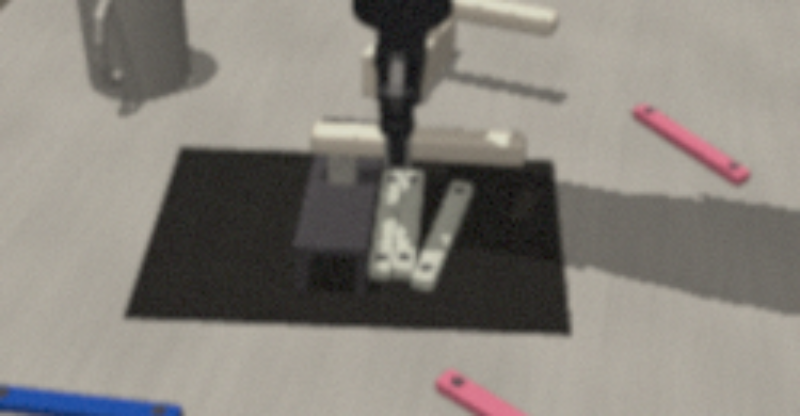

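Two bars are now flush and the near one is being turned. The tips have dropped slightly, so I'll raise them about 3 mm and continue.

>>> apply_moves --deltas '[0,0.008,-0.003,-0.004,0,0,1,0,0.01,-0.001,0,0,0,1,0,0.01,0,0,0,0,1,0,0.01,0,0,0,0,1,0,0.005,0,0,0,0,1]'

```text
time: 9.0
eef_pos: [0.4513, -0.0807, 0.0772]
orientation: [179.8, 0.0, -83.0]
contact_force: [1.5, 0.9, -5.3]
width: 0.233
```

```bash
python3 -c "
from h import *
to(.455,-.078,.0765,-83)
for n in('side',): cv2.imwrite(f'pics/{n}7.png',cv2.resize(grab_frame(n)[130:260,150:400],(800,416)))"
```

```text
t 9.0 pos [ 0.4513 -0.0807  0.0772] rpy [179.81   0.   -82.98] w 0.233 F [ 1.5  0.9 -5.3] j6 [-15.  17. 110.  -0.  53.  68.]
tool shift [-0.0022 -0.004   0.0006] rows@.045 1.0
turn [0.0033 0.     0.0003]
```

View pics/side7.png

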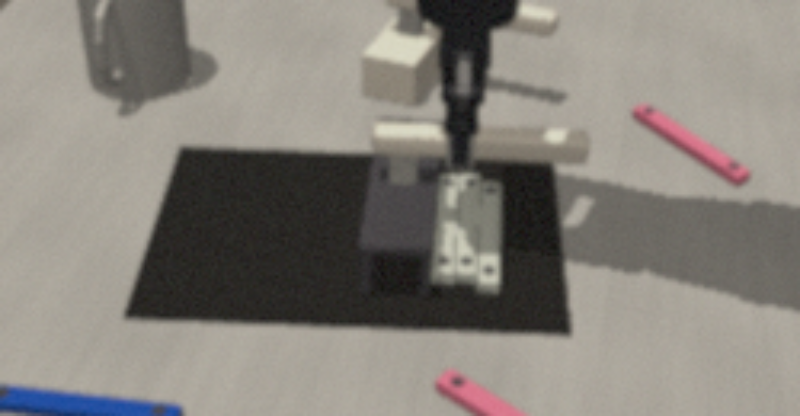

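All three bars now lie side by side, at about (455–490,230) in the crop. I'll back off, lift and check.

>>> apply_moves --deltas '[0,-0.01,0,0,0,0,1,0,-0.015,0,0,0,0,1,0,0,-0.02,0,0,0,1,0,0,-0.025,0,0,0,1,0,0,-0.025,0,0,0,1,0,0,-0.01,0,0,0,1]'

```text
time: 9.65
eef_pos: [0.4794, -0.077, 0.158]
orientation: [179.5, 0.1, -83.0]
contact_force: [-0.5, 0.7, -4.3]
width: 0.235
```

```bash
python3 -c "
from h import *
to(.4505,.3053,.15,-67.6)"
```

```text
t 9.65 pos [ 0.4794 -0.077   0.158 ] rpy [ 1.795e+02  1.000e-01 -8.299e+01] w 0.235 F [-0.5  0.7 -4.3] j6 [-13.  14. 102.  -0.  65.  70.]
tool shift [-0.383  -0.0181  0.0085] rows@.045 9.0
turn [ 0.0084  0.0028 -0.2685]
```

>>> apply_moves --deltas '[-0.02,-0.001,0,0.008,0.003,0,1,-0.035,-0.002,0,0,0,0,1,-0.042,-0.002,0,0,0,0,1,-0.042,-0.002,0,0,0,0,1,-0.042,-0.002,0,0,0,0,1,-0.042,-0.002,0,0,0,0,1,-0.042,-0.002,0,0,0,0,1,-0.042,-0.002,0,0,0,0,1,-0.04,-0.002,0,0,0,0,1,-0.02,-0.001,0,0,0,0,1]'

```text
time: 10.65
eef_pos: [0.4544, 0.3033, 0.1531]
orientation: [179.9, -0.2, -83.3]
contact_force: [0.2, -1.7, -4.1]
width: 0.238
```

```bash
python3 -c "
from h import *
to(.4505,.3053,.15,-67.6)
im=grab_frame('top')
for z in(.015,):
  for b in blobs(im,'top',z)[0]: print(b)
cv2.imwrite('pics/top8.png',cv2.resize(im,None,fx=1.4,fy=1.4))
"
```

```text
t 10.65 pos [0.4544 0.3033 0.1531] rpy [179.85  -0.2  -83.28] w 0.238 F [ 0.2 -1.7 -4.1] j6 [ 30.  21.  93.  -0.  66. 113.]
tool shift [-0.0024  0.0036  0.0031] rows@.045 1.0
turn [ 0.003  -0.0031 -0.2737]
(-23, -298, 88, 15, 87.7, array([411., 415.]))
(11, -327, 66, 11, -89.1, array([424., 400.]))
(23, -180, 75, 11, -89.1, array([362., 393.]))
(114, 551, 168, 65, -86.2, array([ 56., 349.]))
(190, -514, 124, 21, -85.0, array([500., 323.]))
(194, 654, 62, 17, -85.3, array([ 12., 313.]))
(233, -544, 117, 48, -82.7, array([513., 305.]))
(341, 207, 67, 28, -62.3, array([202., 254.]))
(381, -565, 73, 15, -89.1, array([515., 243.]))
(310, 594, 221, 178, -78.1, array([ 42., 266.]))
(441, -83, 138, 51, -83.3, array([323., 215.]))
(470, 634, 159, 98, -89.0, array([ 30., 199.]))
(698, -523, 164, 78, -84.3, array([496., 121.]))
(383, -340, 836, 620, -46.9, array([416., 254.]))
(830, -620, 157, 28, -89.0, array([529.,  73.]))
(820, -425, 131, 96, -89.0, array([454.,  73.]))
(779, 593, 352, 164, -62.4, array([64., 86.]))
(651, 185, 972, 509, -55.7, array([198., 128.]))
(913, -522, 99, 16, -84.9, array([487.,  41.]))
(937, -277, 164, 70, -79.5, array([400.,  32.]))
(931, -50, 186, 99, -89.0, array([311.,  32.]))
(932, 187, 179, 99, 89.3, array([221.,  30.]))
(940, 426, 169, 74, -86.1, array([131.,  26.]))
(999, 27, 173, 40, -88.9, array([276.,   7.]))
```

View pics/top8.png

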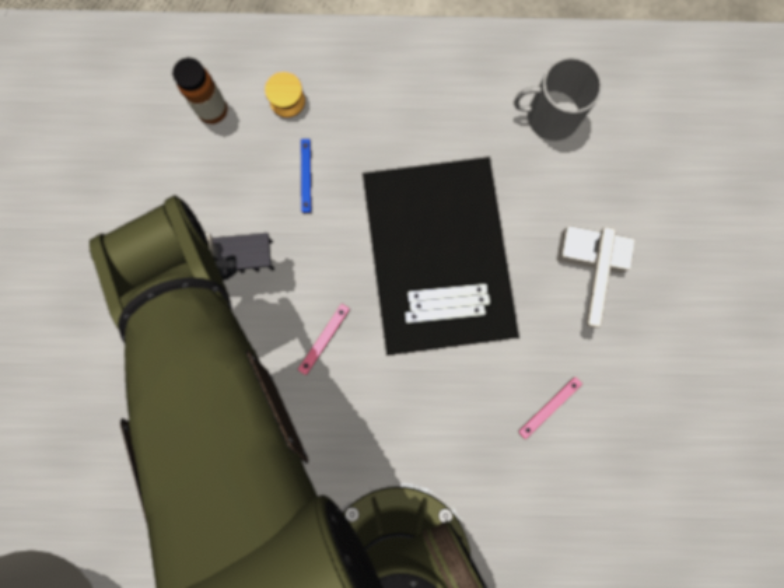

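The top view shows the three bars parallel and touching, at about (448,303) on the mat. The rake's current spot on the bench is free, so I'll lower it here.

>>> apply_moves --deltas '[0,0,0.02,0.003,-0.003,0,1,0,0,0.02,0,0,0,1,0,0,0.02,0,0,0,1,0,0,0.01,0,0,0,1,0,0,0,0,0,0,1]'

```text
time: 11.2
eef_pos: [0.4537, 0.308, 0.0772]
orientation: [179.9, -0.0, -83.0]
contact_force: [-0.8, 0.2, -3.9]
width: 0.238
```

```bash
python3 -c "
from h import *
to(.4544,.3033,.0694,-83)"
```

```text
t 11.2 pos [0.4537 0.308  0.0772] rpy [ 1.7985e+02 -4.0000e-02 -8.3020e+01] w 0.238 F [-0.8  0.2 -3.9] j6 [ 30.  27.  96.   0.  57. 113.]
tool shift [ 0.0048 -0.0001  0.0078] rows@.045 1.0
turn [ 0.0026 -0.0008 -0.0003]
```

>>> apply_moves --deltas '[0,0,0.004,0.0025,0,0,1,0,0,0.003,0,0,0,1,0,0,0.001,0,0,0,1,0,0,0,0,0,0,1]'

```text
time: 11.6
eef_pos: [0.4549, 0.3085, 0.0705]
orientation: [-179.8, 0.0, -83.0]
contact_force: [-0.2, 0.8, -4.1]
width: 0.238
```

```bash
python3 -c "
from h import *
to(.4544,.3033,.0694,-83)
for n in('side',): cv2.imwrite(f'pics/{n}9.png',cv2.resize(grab_frame(n)[200:400,100:400],(800,533)))"
```

```text
t 11.6 pos [0.4549 0.3085 0.0705] rpy [-1.7985e+02  2.0000e-02 -8.3040e+01] w 0.238 F [-0.2  0.8 -4.1] j6 [ 30.  28.  96.  -0.  56. 113.]
tool shift [0.0051 0.0011 0.0011] rows@.045 1.0
turn [-0.0026  0.0003 -0.0007]
```

View pics/side9.png

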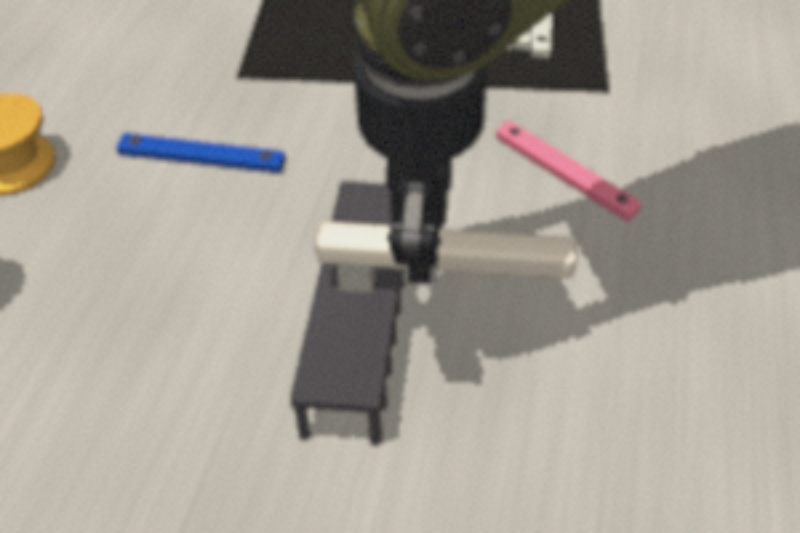

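The rake stands almost on the bench, with its front tines at about (300,430) and (375,435). I'll lower the last millimetre and release.

>>> apply_moves --deltas '[0,0,0.001,-0.0026,0,0,1,0,0,0.001,0,0,0,1,0,0,0,0,0,0,0.6,0,0,0,0,0,0,0.3,0,0,0,0,0,0,0,0,0,0,0,0,0,0,0,0,0,0,0,0,0,0,0,0,0,0,0,0]'

```text
time: 12.45
eef_pos: [0.4563, 0.3093, 0.071]
orientation: [-179.7, 0.1, -83.0]
contact_force: [0.1, -0.4, -0.1]
width: 0.999
```

```bash
python3 -c "
from h import *
to(.4549,.3085,.2)"
```

```text
t 12.45 pos [0.4563 0.3093 0.071 ] rpy [-1.7972e+02  1.4000e-01 -8.3040e+01] w 0.999 F [ 0.1 -0.4 -0.1] j6 [ 30.  28.  96.   0.  56. 113.]
tool shift [ 0.0004  0.0009 -0.129 ] rows@.045 3.0
```

>>> apply_moves --deltas '[0,0,-0.015,0,0,0,0,0,0,-0.025,0,0,0,0,0,0,-0.04,0,0,0,0,0,0,-0.045,0,0,0,0,-0.03,0.02,-0.02,0,0,0,0,-0.03,0.03,0,0,0,0,0,-0.02,0.03,0,0,0,0,0,0,0,0,0,0,0,0,0,0,0,0,0,0,0]'

```text
time: 13.35
eef_pos: [0.3637, 0.3805, 0.2222]
orientation: [-179.7, 0.2, -83.1]
contact_force: [0.9, -0.9, 0.3]
width: 0.996
```

```bash
python3 -c "
from h import *
to(.4549,.3085,.2)
im=grab_frame('top')
bl=[b for b in blobs(im,'top',.015)[0] if abs(b[0]-441)<40 and abs(b[1]+83)<40];print(bl)
cv2.imwrite('pics/top10.png',cv2.resize(im,None,fx=1.4,fy=1.4))
cv2.imwrite('pics/top10c.png',cv2.resize(im[190:240,270:370],(800,400)))
cv2.imwrite('pics/side10.png',cv2.resize(grab_frame('side'),None,fx=1.4,fy=1.4))
"
```

```text
t 13.35 pos [0.3637 0.3805 0.2222] rpy [-179.74    0.22  -83.14] w 0.996 F [ 0.9 -0.9  0.3] j6 [ 42.  14.  92.   0.  73. 125.]
tool shift [ 0.0825 -0.0819  0.0222] rows@.045 2.0
[(439, -75, 118, 49, -83.3, array([314., 216.]))]
```

View pics/side10.png

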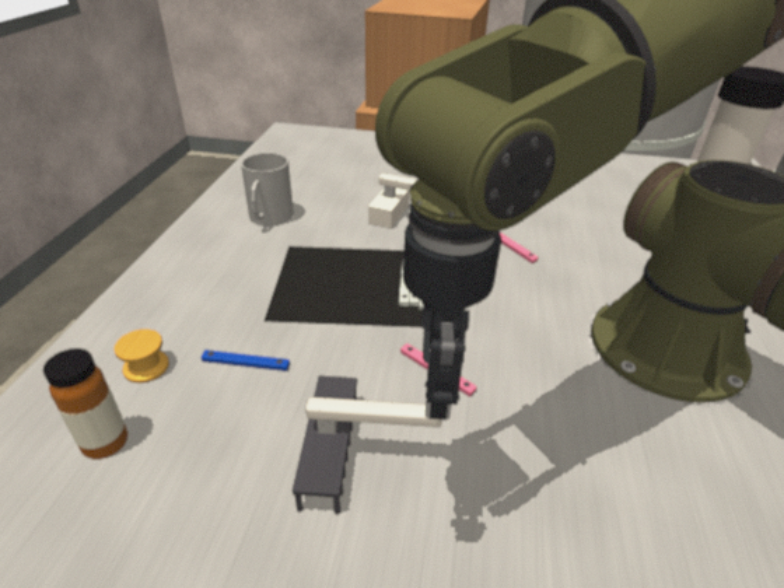

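View pics/top10c.png

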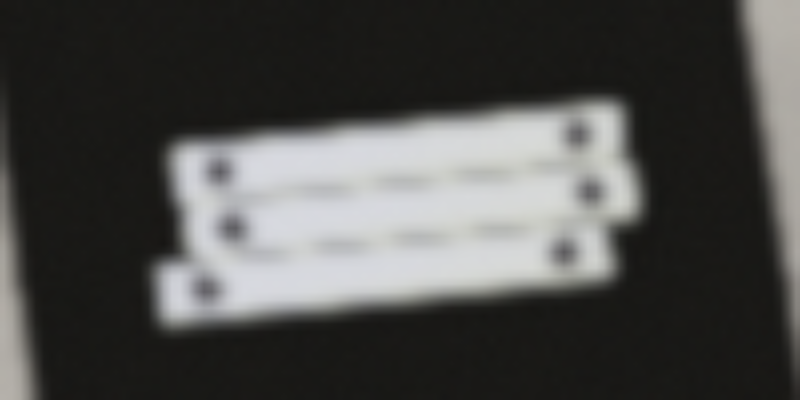

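The bars lie flush and flat at about (400,210) in the crop. The rake stands upright on its tines at about (325,440) in the side view, and the gripper is clear of it. Handing in.

```bash
python3 -c "
from plant import hand_in
print(hand_in())"
```

```text
the job is handed in; nothing more can be done
None
```

I picked up the rake by its handle and set it down past the far bar. One slow pull toward the robot combed all three bars together. I then lifted the rake, set it back on its tines on the bench left of the mat, released it and backed the gripper away. The job was handed in at about 13.5 s of the 64 s allowed.

- **Bars:** In the last top view they lie side by side and touching, on the mat around (0.44, -0.08). Their edges look parallel, and the end offsets along the bars are only a few millimetres. I judged flatness from the pictures and did not measure each bar's angle or tilt separately.
- **Rake:** In the last side view it stands upright on the bench. From the gripper's position at release I put it about 0.39 m from the bars, against the required 0.12 m.
- **Gripper:** It is open and well clear of everything, at z = 0.22 m.

None of these checks failed. During the pull the tine tips sank to about 1 mm above the mat, and I raised them again. The last automatic outline of the bar stack came out shorter, at 118 mm against about 138 mm earlier. I put that down to the bar ends dropping out of the colour mask, because the picture shows all three bars whole.

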